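# Fill the test-tile carrier and lift it out by its catches

## Task

Lay the two loose oblong glaze-test tiles one after the other flat onto the tile already in the metal carrier, so that all three make one square, flush pile (set them down, do not drop them). Then pinch the carrier's two side catches together to free it from its stand, lift it level at least 10 cm straight up with the pile still square, and finish while holding it there, still and with both catches pinched. Leave everything else on the table where it is.

Things in the scene. Friction and masses are not known exactly. Their poses are not given: they have to be found in the camera images.
- stand: Grey loading stand fixed to the table: base plate 110 x 110 x 8 mm; origin at the centre of its underside, z up. Two rails along its x (44 mm long, at y = +-36.5 to +-50.5 mm, 24 mm high) have lips that hold down the teeth of the carrier's catches. Guides 20 mm high leave the carrier 1 mm of play. Nothing of it is higher than 24 mm.
- carrier: Aluminium tile carrier, about 0.25 kg, loose but locked in the stand by two catches, x axes parallel. Origin: centre of its underside, 8 mm above the table when seated; z up. Base block 60 (x) x 48 (y) x 16 mm. Two cheeks (40 mm long, inner faces at y = +-20.5 mm, 24 mm above the base) flank the pile; both ends (+-x) are open, so tiles go in held by their short ends. Locked, it lifts only 2 mm.
- carrier_floor (a point): Centre of the carrier's floor, the top of its base block, 16 mm above the carrier's origin (24 mm above the table when seated). Tiles lie centred over it, long side along the carrier's x: undersides 0, 10 and 20 mm above it.
- catch_left_pad (a point): Point on the outer face of the left catch (carrier's +y side): y = +34 mm, 40 mm above the carrier's origin (48 mm above the table when seated); moves with the catch. The catch is an upright steel tab 30 mm wide in x, 3 mm thick, its top 54 mm above the carrier's origin, free to grasp above the rail. It stands 8.5 mm outside the cheek; a tooth at its foot hooks outwards under the stand's lip.
- catch_right_pad (a point): The same on the right catch (carrier's -y side), at y = -34 mm. The two outer faces are 68 mm apart at rest and 56 mm apart when fully pinched.
- catch_left (a joint): Inward travel of the left catch, m: 0 at rest (hooked), 0.006 fully pinched; its tooth is free from about 0.0045. Spring: 2 N at rest, 5 N fully in. A grip of 40 N on both catches carries the carrier.
- catch_right (a joint): The same for the right catch.
- tile_in: Pale fired-clay test tile, 50 (x) x 34 (y) x 10 mm, 35 g, with a small dark hole near one end; lies in the carrier already, on its floor. Origin at the centre of its underside.
- tile_a: One of the two loose oblong tiles to be piled, the same 50 (x) x 34 (y) x 10 mm, lying flat on the table. Origin at the centre of its underside, x along its long side. Either loose tile may go first, either end forward.
- tile_b: The other loose oblong tile, the same.
- disc: Round clay disc 56 mm across, 9 mm thick, lying flat: leave alone. Origin at the centre of its underside.
- small_tile: Small square clay tile 30 x 30 x 8 mm, lying flat: leave alone. Origin at the centre of its underside.
- bowl: Clay bowl, 124 mm across, 60 mm high: leave alone.
- mug: Clay mug, 76 mm across, 85 mm high: leave alone.
- glaze_jar: Closed glaze jar, 68 mm across, 85 mm high: leave alone.
- brush: Brush lying on the table: leave alone.
- spatula: Spatula lying on the table: leave alone.
Not all that is in view belongs to the job. Leave any yellow look-alike of the tile_a alone. Of the things that look like the stand, take the one that is farthest to the robot's right at the start.

How it is judged:
On the way, in this order (a step that is already met when the one before it is completed fails the run):
1. both loose tiles lie released, squarely on the tile in the carrier, while the carrier is still locked in its stand (x of tile_in in the frame of carrier between -0.006 and 0.006 m and y of tile_in in the frame of carrier between -0.005 and 0.005 m and z of tile_in in the frame of carrier between 0.014 and 0.018 m and angle between the x axis of each of tile_in, tile_a, tile_b and the x axis of carrier, either way round below 0.12 rad and angle between the z axis of each of tile_in, tile_a, tile_b and the z axis of carrier, either way round below 0.08 rad and x of tile_a in the frame of carrier between -0.006 and 0.006 m and y of tile_a in the frame of carrier between -0.005 and 0.005 m and z of tile_a in the frame of carrier between 0.024 and 0.038 m and x of tile_b in the frame of carrier between -0.006 and 0.006 m and y of tile_b in the frame of carrier between -0.005 and 0.005 m and z of tile_b in the frame of carrier between 0.024 and 0.038 m and z of carrier in the frame of stand below 0.0115 m and horizontal distance between carrier and stand below 0.004 m and value of joint each of catch_left, catch_right below 0.003 m and contact force between the fingers and tile_a below 0.1 N and contact force between the fingers and tile_b below 0.1 N), for 0.2 s.
2. both catches are pinched in while the carrier is still in the stand (z of carrier in the frame of stand below 0.0115 m and horizontal distance between carrier and stand below 0.004 m and value of joint each of catch_left, catch_right above 0.004 m), for 0.05 s.
At the end, for the whole second after the job is handed in: Gripper holds the carrier off the stand: both catches in over 4 mm, underside 95 mm or more above the table, within 150 mm of the stand, level within 0.17 rad, under 0.03 m/s; three tiles flat in it, within 6 mm lengthwise, 5 mm sideways of its centre, 0.12 rad of its axis (x of tile_in in the frame of carrier between -0.006 and 0.006 m and y of tile_in in the frame of carrier between -0.005 and 0.005 m and z of tile_in in the frame of carrier between 0.014 and 0.018 m and angle between the x axis of each of tile_in, tile_a, tile_b and the x axis of carrier, either way round below 0.12 rad and angle between the z axis of each of tile_in, tile_a, tile_b and the z axis of carrier, either way round below 0.08 rad and x of tile_a in the frame of carrier between -0.006 and 0.006 m and y of tile_a in the frame of carrier between -0.005 and 0.005 m and z of tile_a in the frame of carrier between 0.024 and 0.038 m and x of tile_b in the frame of carrier between -0.006 and 0.006 m and y of tile_b in the frame of carrier between -0.005 and 0.005 m and z of tile_b in the frame of carrier between 0.024 and 0.038 m and value of joint each of catch_left, catch_right above 0.004 m and z of carrier in the frame of stand above 0.095 m and angle between carrier's own z axis and vertical below 0.17 rad and linear speed of carrier below 0.03 m/s and contact force between the fingers and carrier above 2 N and contact force between carrier and stand below 0.1 N and horizontal distance between carrier and stand below 0.15 m); the arm keeps its last pose, push and grip.
It fails at once if the disc, small tile, bowl, mug, jar, brush or spatula is moved by more than 30 mm (distance of any of disc, small_tile, bowl, mug, glaze_jar, brush, spatula from where it was at the start of the episode above 0.03 m).
It fails at once if a tile is dropped (falls free of the fingers faster than 0.6 m/s) ((linear speed of tile_a above 0.6 m/s and contact force between the fingers and tile_a below 0.02 N) or (linear speed of tile_b above 0.6 m/s and contact force between the fingers and tile_b below 0.02 N)).
It also fails if it takes over 64 s, if anything falls off the work surface, if the arm or the gripper's body presses on something with over 40 N, if the wrist force passes 120 N, or if a joint passes its speed limit or range.

## Robot

A 6-joint arm with a two-finger parallel gripper is mounted at the origin on the work surface. World frame = base frame: x ahead of the robot, y to its left, z up, the work surface at z = 0. Lengths are in m, angles in rad, forces in N, time in s.
With the tool pointing down it reaches from about 0.3 to 0.775 m from the base axis. Payload 14.6 kg.
Tool frame: the origin (TCP) lies between the finger pads; the fingertips stand 14 mm ahead of it and the grasp point (between the pads) lies 5 mm behind it; z points along the fingers, y is the line along which they close (so a half turn about z gives the same grasp; the last joint's range is limited). The gripper opens to 94 mm and grips with 3 to 60 N. Pads are 16 mm wide; open, the fingers measure 119 mm over their backs; the gripper's body (75 mm by 177 mm) begins 78 mm behind the grasp point.
Start: joints at [1.075, 0.3, 1.521, -0, 1.321, -0.067], TCP at [0.229, 0.5, 0.192] pointing down, gripper open.
Joint ranges: [-3.03, 3.03], [-0.79, 2.21], [0.23, 2.52], [-1.04, 4.18], [0, 3.07], [-2.55, 2.55]. Speed limits (rad/s): [2.22, 2.22, 2.57, 3.14, 3.14, 3.14].

## Interface

Orientations are given as [roll, pitch, yaw] about the fixed x, y, z axes, in that order (R = Rz(yaw) Ry(pitch) Rx(roll)).
In Python, from station import ctrl gives the robot as it stands. The module is installed in compiled form; this text tells all that it offers.
- The arm moves only by the tool move_arm, never from a script. Its argument "targets" is a list of rows, each a list of 7 numbers: the opening, from -1 (shut) to 1 (fully open), then the shift along the tool's x, y, z in units of 50 mm (1.0 is 50 mm), then the turn, a rotation vector about the tool's x, y, z in rad. A call has 1 to 12 rows; each row is the pose to reach, as a shift and turn from the pose commanded when the call began, along the tool's axes at that moment; what a row does not reach only later rows make up. A row lasts 1/10 s, in which the tool goes at most 50 mm and 8.59 degrees, less where a joint would pass 70% of its speed; a pose out of reach is approached as far as the arm can. A call with a gripper value outside its range is refused whole. The fingers move at their own pace and stop on an object; "grip_force" is the grip in N (left out, the last holds). Time passes only in rows, so rows that repeat a pose let the fingers close. It gives the time, the measured TCP pose, the force, the opening and the grip force at its end, in the units of the state.
- ctrl.get_obs(): the state, without advancing time (a new reading comes with each control period).
- ctrl.camera(name): name is "scene" or "top" or "wrist"; returns (picture, depth): 480x640x3 uint8, red, green, blue; 480x640 float32, m along the optical axis (not along the pixel's ray), 0 where there is no reading.
- ctrl.camera_params(name): a dict with "intrinsics" (3x3 intrinsics, pixels), "rvec" (rotation vector, rad) and "tvec" (3), from world to camera coordinates, as OpenCV has them; the wrist camera has in their place "T_tool_cam" (4x4, takes a point from camera to tool coordinates, whose origin is the TCP and whose axes are the flange's). Camera axes: x right, y down, z forward; pixel columns grow to the right and rows downward; lengths in m; the calibration is good to about 2 mm. A picture is of the moment at which its call begins: read the wrist's pose just before it. camera_params takes no time and is no camera call.
- ctrl.hand_in(): hands the job in; it is judged then, once.
Trained networks look in the newest picture that a camera, given by its name, has taken for a name from the list of things; names that differ only in an ending like _2 or _b are one class to them, and where a whole thing is asked for, a point or a joint stands for the part that bears it (a point fixed in the world has none). Each returns a list of dicts, best first, with "score" (0 to 1); they miss things now and then, are a little off and sometimes report something else, mostly with a low value. They report only what shows in the picture. A call takes as long as a camera call. They do not tell look-alikes from the thing itself.
- ctrl.cut_out(camera, target): "region" (480x640 bool, what is visible of it) and "point" ([column, row] in pixels, amid what is visible of it).
- ctrl.tip_of(camera, target): "point" ([column, row] in pixels: a listed point, or the origin of a listed thing).
The state is a dict: "time_s": time; "qpos": joint angles; "joint_vel": joint speeds; "tau": joint torques, N m; "ee_pos": TCP position; "eef_rot": TCP orientation; "force": force on the tool from outside, world axes, zero at the start; "moment": the same for the moment, N m; "grip_width": finger opening in m; "grip_force": force on a finger pad.
Only numpy, scipy, OpenCV 4.12 (cv2) and the standard library are available. Lean on these libraries where they do the work, as an engineer would, in place of code of your own. Each camera call takes 0.05 s, during which the arm holds its last target. There are 200 camera calls.

## Working session

There is one attempt and no reset: what is moved stays moved. The work goes in short steps, Python scripts to look and compute and a tool call to move; the robot and the scene stay as the last step left them, time stands still between calls to the robot, and variables do not carry over. Pictures are saved under pics/ and viewed, at most 10 in all, crops included, and the job is handed in when it is done.

Besides the shell and the picture viewer there is one more tool, called after "Emit:" in YAML: its name, and indented under it one key for each argument. move_arm: Moves the arm, as the interface text tells. Its arguments: {"type":"object","properties":{"targets":{"type":"array"},"grip_force":{"type":"number"}},"required":["targets"]}

```bash
mkdir -p pics; cat > h.py <<'E'
import numpy as np, cv2
from station import ctrl
from scipy.spatial.transform import Rotation as R
def tool():
    o=ctrl.get_obs(); T=np.eye(4); e=np.array(o["eef_rot"]).ravel()
    T[:3,:3]=R.from_euler("xyz",e).as_matrix() if e.size==3 else e.reshape(3,3)
    T[:3,3]=o["ee_pos"]; return T
def campose(n):
    p=ctrl.camera_params(n); K=np.array(p["intrinsics"])
    if n=="wrist": return K,tool()@np.array(p["T_tool_cam"])
    T=np.eye(4); T[:3,:3]=cv2.Rodrigues(np.array(p["rvec"],float))[0]; T[:3,3]=np.ravel(p["tvec"])
    return K,np.linalg.inv(T)
def shot(n,f=None):
    K,T=campose(n); im,d=ctrl.camera(n)
    if f: cv2.imwrite("pics/"+f,im[...,::-1])
    return K,T,im,d
def world(K,T,d,region=None):
    v,u=np.mgrid[:480,:640]; P=np.stack([(u-K[0,2])/K[0,0]*d,(v-K[1,2])/K[1,1]*d,d],-1)
    W=P@T[:3,:3].T+T[:3,3]; W[d<=0]=np.nan
    return W
E
python3 - <<'E'
from h import *
np.set_printoptions(precision=4,suppress=True)
print(ctrl.get_obs())
for n in ("top","scene"):
    K,T,im,d=shot(n,n+"0.png"); W=world(K,T,d); print(n,T[:3,3],K[0,0])
    for t in ("stand","carrier","tile_in","tile_a","disc","small_tile","bowl","mug","glaze_jar","brush","spatula"):
        for r in ctrl.cut_out(n,t)[:4]:
            m=r["region"]; print(t,round(r["score"],2),np.round(r["point"]),m.sum(),np.nanmedian(W[m],0),im[m].mean(0).round())
E
```

```text
{'time_s': 0.0, 'qpos': array([ 1.0754,  0.3005,  1.5216,  0.    ,  1.3207, -0.0666]), 'joint_vel': array([-0.0009,  0.0007, -0.0012,  0.0004, -0.0006,  0.0015]), 'tau': array([ -0.0007, -53.1813, -35.2722,   0.0708,   0.0245,  -0.0001]), 'ee_pos': array([0.2285, 0.4999, 0.1917]), 'eef_rot': array([-3.1404, -0.0001,  2.7128]), 'force': array([-0.2458, -0.4794, -0.3767]), 'moment': array([0.0603, 0.0148, 0.0039]), 'grip_force': 0.0, 'grip_width': 0.09398633131702197}
top [0.4785 0.0288 1.1728] 534.2464719229673
stand 0.96 [350. 328.] 2562 [ 0.3629 -0.0485  0.008 ] [158. 153. 136.]
stand 0.64 [403. 262.] 1663 [ 0.5204 -0.174   0.0084] [154. 147. 130.]
stand 0.51 [301. 252.] 341 [0.5243 0.0607 0.0094] [210. 210. 179.]
tile_in 0.75 [416. 251.] 347 [ 0.5256 -0.1809  0.0333] [211. 214. 172.]
tile_in 0.66 [221. 267.] 541 [0.479  0.2319 0.0086] [208. 207. 175.]
tile_in 0.17 [106. 267.] 1836 [0.4814 0.4813 0.0043] [198. 179. 147.]
tile_a 0.68 [262. 209.] 380 [0.6141 0.1504 0.0093] [207. 204.  67.]
tile_a 0.68 [217. 200.] 138 [0.6339 0.2505 0.0075] [207. 208. 170.]
tile_a 0.55 [304. 196.] 360 
[... 1394 characters left out ...]
 [182. 162. 135.]
disc 0.59 [295. 312.] 1820 [ 0.69   -0.1309  0.0295] [155. 139. 117.]
disc 0.26 [410. 246.] 105 [0.6371 0.2496 0.0071] [177. 157. 131.]
bowl 0.59 [294. 312.] 1889 [ 0.6903 -0.1323  0.0308] [155. 139. 116.]
mug 0.98 [207. 354.] 1683 [ 0.7245 -0.3541  0.0521] [85. 74. 63.]
mug 0.64 [370. 217.] 221 [0.4818 0.2273 0.0081] [181. 161. 134.]
mug 0.5 [246. 273.] 208 [ 0.5327 -0.181   0.0332] [182. 164. 138.]
glaze_jar 0.74 [462. 235.] 809 [0.6955 0.3752 0.0585] [131. 129. 120.]
brush 0.91 [174. 261.] 827 [ 0.3908 -0.332   0.0169] [141. 127. 111.]
spatula 0.66 [461. 233.] 767 [0.6947 0.3753 0.0598] [134. 132. 123.]
spatula 0.57 [439. 192.] 615 [0.4745 0.4722 0.0045] [172. 155. 134.]
```

View pics/top0.png

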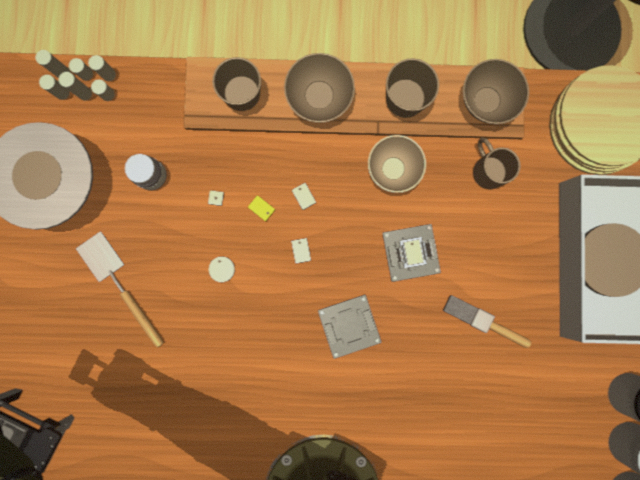

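View pics/scene0.png

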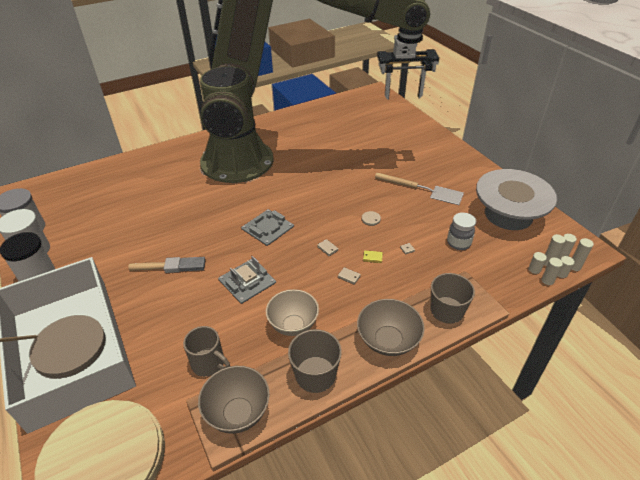

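Candidates in the top picture:
- **Oblong pale tiles:** (304,196) and (301,251), which are the ones I want. The yellow look-alike at (262,209), the small square at (216,198) and the disc at (221,270) are rejected.
- **Stands:** (412,252) holds the carrier and is farthest to the robot's right (−y), so I choose it. The empty one at (350,326) is rejected.

The scene view agrees: tiles at (326,246) and (348,275), carrier stand at (246,280).

```bash
cat >> h.py <<'E'
def rect(W,m,zlo,zhi,near=None,rad=.06):
    P=W[m]; P=P[(P[:,2]>zlo)&(P[:,2]<zhi)]
    if near is not None: P=P[np.hypot(*(P[:,:2]-near).T)<rad]
    c,s,a=cv2.minAreaRect((P[:,:2]*1000).astype(np.float32))
    if s[0]<s[1]: s=s[::-1]; a+=90   # a: direction of long side in world xy, deg
    a=(a+90)%180-90
    return np.round([c[0],c[1],s[0],s[1],a,np.median(P[:,2])*1000,len(P)],1)
def go(x,y,z,yaw):
    "shift (units 50mm, tool axes) and turn from measured pose"
    T=tool(); s=T[:3,:3].T@(np.array([x,y,z])-T[:3,3])/.05
    G=R.from_euler("xyz",[np.pi,0,yaw]).as_matrix()
    q=(np.arctan2(y,x)+np.pi/2-yaw+np.pi)%(2*np.pi)-np.pi
    return np.round(s,3),np.round(R.from_matrix(T[:3,:3].T@G).as_rotvec(),4),"q6",round(q,2)
E
python3 - <<'E'
from h import *
K,T,im,d=shot("top"); W=world(K,T,d); f=im.astype(float)
pale=(f.min(2)>120)&(f[...,2]>.7*f[...,0])
for p in ((.643,.058),(.524,.0607)): print("tile",rect(W,pale,.004,.016,p,.045))
print("tile_in",rect(W,pale,.028,.04,(.5256,-.181),.045))
grey=(abs(f[...,0]-f[...,2])<60)
print("stand",rect(W,grey,.004,.012,(.525,-.175),.09))
c=np.hstack([cv2.resize(im[170:290,250:350],(400,480),interpolation=2),cv2.resize(im[210:300,370:445],(400,480),interpolation=2)])
cv2.imwrite("pics/crop.png",c[...,::-1])
E
```

```text
tile [643.6  58.7  50.   32.9  31.1   9.7 329. ]
tile [524.2  61.2  49.2  33.   12.9   9.4 341. ]
tile_in [ 525.5 -178.8   50.3   46.3    9.4   33.3  378. ]
stand [ 525.7 -180.3  109.1  108.8   11.7    7.6 1115. ]
```

View pics/crop.png

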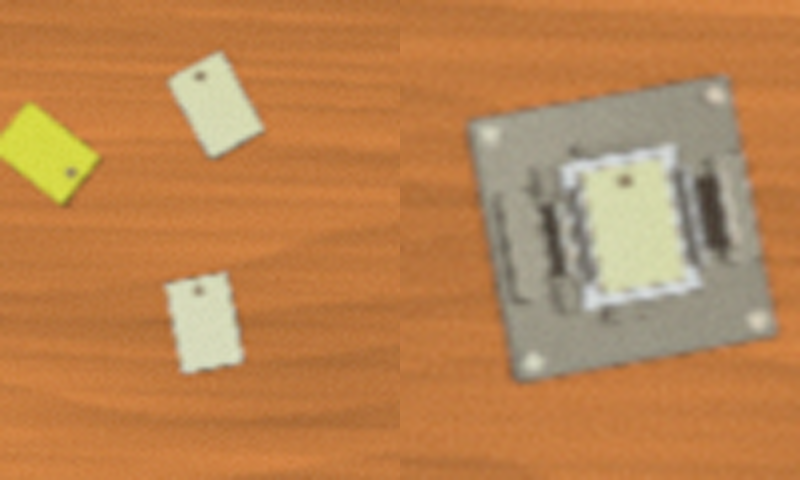

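The crop shows both pale oblong tiles (hole end up), the yellow one set apart at left, and the carrier holding tile_in in the right-hand stand. All choices are confirmed.

```bash
python3 - <<'E'
from h import *
print(np.round(ctrl.camera_params("wrist")["T_tool_cam"],3), ctrl.camera_params("wrist")["intrinsics"])
print(go(.524,.061,.19,np.radians(102.9)))
E
```

```text
[[-0.001 -0.969 -0.247  0.071]
 [ 1.    -0.001  0.    -0.001]
 [-0.    -0.247  0.969 -0.193]
 [ 0.     0.     0.     1.   ]] [[419.80807606   0.         314.88987773]
 [  0.         419.80807606 246.19595819]
 [  0.           0.           1.        ]]
(array([-9.024, -5.533,  0.045]), array([ 0.    , -0.    ,  0.9169]), 'q6', np.float64(-0.11))
```

Emit:
move_arm:
  targets:
    - [1, -0.8, -0.5, 0, 0, 0, 0.08]
    - [1, -1.6, -1.0, 0, 0, 0, 0.16]
    - [1, -2.4, -1.5, 0, 0, 0, 0.24]
    - [1, -3.2, -2.0, 0, 0, 0, 0.32]
    - [1, -4.0, -2.5, 0, 0, 0, 0.4]
    - [1, -4.8, -3.0, 0, 0, 0, 0.48]
    - [1, -5.6, -3.5, 0, 0, 0, 0.56]
    - [1, -6.4, -4.0, 0, 0, 0, 0.64]
    - [1, -7.2, -4.5, 0, 0, 0, 0.72]
    - [1, -8.0, -5.0, 0, 0, 0, 0.8]
    - [1, -9.02, -5.53, 0.05, 0, 0, 0.917]
    - [1, -9.02, -5.53, 0.05, 0, 0, 0.917]

```text
time_s: 2.45
ee_pos: [0.5257, 0.0576, 0.1892]
eef_rot: [-3.141, 0.0, 1.788]
force: [0.5, 1.9, 0.1]
grip_width: 0.0938
grip_force: 0.0
```

Emit:
move_arm:
  targets:
    - [1, 0, 0, 0, 0, 0, 0]
    - [1, 0, 0, 0, 0, 0, 0]

```text
time_s: 2.65
ee_pos: [0.5234, 0.062, 0.1898]
eef_rot: [-3.141, -0.0, 1.797]
force: [-0.2, -0.8, -0.1]
grip_width: 0.0941
grip_force: 0.0
```

```bash
cat >> h.py <<'E'
def tiles(f=None,near=((.644,.058),(.524,.061)),zlo=.004,zhi=.016,n="wrist"):
    K,T,im,d=shot(n,f); W=world(K,T,d); g=im.astype(float)
    pale=(g.min(2)>110)&(g[...,2]>.65*g[...,0])
    for p in near:
        try: print("tile",rect(W,pale,zlo,zhi,p,.045))
        except Exception as e: print(p,e)
    return W,im
E
python3 - <<'E'
from h import *
print(tool().round(4)); tiles("w1.png")
E
```

```text
[[-2.246e-01  9.745e-01 -3.000e-04  5.234e-01]
 [ 9.745e-01  2.246e-01  2.000e-04  6.200e-02]
 [ 3.000e-04 -2.000e-04 -1.000e+00  1.898e-01]
 [ 0.000e+00  0.000e+00  0.000e+00  1.000e+00]]
tile [ 642.4   56.9   49.8   34.1   30.6   10.2 1903. ]
tile [ 522.8   59.8   49.6   33.6   12.1   10.1 1979. ]
```

View pics/w1.png

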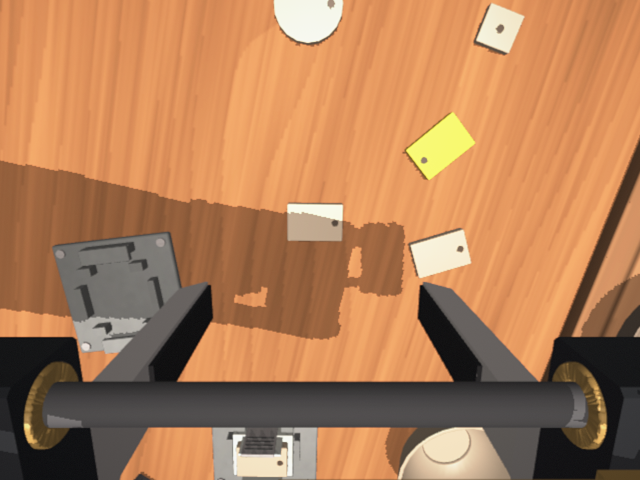

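The wrist view shows tile 1 at (315,222), half in shadow, and tile 2 at (440,253). Both agree with the top camera within 1.5 mm, with tops at 10 mm.

```bash
python3 - <<'E'
from h import *
print(go(.5228,.0598,.016,np.radians(102.3)))
E
```

```text
(array([-0.048, -0.021,  3.478]), array([ 0.    , -0.0002,  0.0124]), 'q6', np.float64(-0.1))
```

Emit:
move_arm:
  targets:
    - [1, -0.03, -0.02, 0.7, 0, 0, 0.012]
    - [1, -0.03, -0.02, 1.4, 0, 0, 0.012]
    - [1, -0.03, -0.02, 2.1, 0, 0, 0.012]
    - [1, -0.03, -0.02, 2.7, 0, 0, 0.012]
    - [1, -0.03, -0.02, 3.1, 0, 0, 0.012]
    - [1, -0.03, -0.02, 3.35, 0, 0, 0.012]
    - [1, -0.03, -0.02, 3.46, 0, 0, 0.012]
    - [1, -0.03, -0.02, 3.46, 0, 0, 0.012]
  grip_force: 15

```text
time_s: 3.5
ee_pos: [0.5232, 0.06, 0.0169]
eef_rot: [3.142, -0.0, 1.785]
force: [0.2, -0.1, 0.2]
grip_width: 0.0942
grip_force: 0.0
```

Emit:
move_arm:
  targets:
    - [-0.2, 0, 0, 0, 0, 0, 0]
    - [-0.2, 0, 0, 0, 0, 0, 0]
    - [-0.2, 0, 0, 0, 0, 0, 0]
    - [-0.2, 0, 0, 0, 0, 0, 0]
    - [-0.2, 0, 0, 0, 0, 0, 0]
    - [-0.2, 0, 0, 0, 0, 0, 0]
  grip_force: 15

```text
time_s: 4.1
ee_pos: [0.5233, 0.0595, 0.0168]
eef_rot: [3.141, 0.0, 1.784]
force: [0.1, 0.6, 0.6]
grip_width: 0.0495
grip_force: 0.0
```

Emit:
move_arm:
  targets:
    - [-0.2, 0, 0, 0, 0, 0, 0]
    - [-0.2, 0, 0, 0, 0, 0, 0]
    - [-0.2, 0, 0, -0.5, 0, 0, 0]
    - [-0.2, 0, 0, -1.2, 0, 0, 0]
    - [-0.2, 0, 0, -2.0, 0, 0, 0]
    - [-0.2, 0, 0, -3, 0, 0, 0]

```text
time_s: 4.7
ee_pos: [0.5224, 0.0595, 0.1673]
eef_rot: [-3.139, -0.0, 1.784]
force: [0.5, 0.3, 0.1]
grip_width: 0.0374
grip_force: 0.0
```

```bash
python3 - <<'E'
from h import *
print(ctrl.get_obs()["grip_width"],ctrl.get_obs()["grip_force"],go(.535,-.22,.18,np.radians(101.7)))
E
```

```text
0.03739453131067828 0.0 (array([-5.517, -0.935, -0.254]), array([-0.0025, -0.0004,  0.0088]), 'q6', np.float64(-0.59))
```

```bash
python3 - <<'E'
from h import *
tiles("w2.png")
E
```

```text
tile [ 642.2   56.9   50.1   34.2   30.3   10.1 2163. ]
tile [ 522.9   59.7   49.2   34.    11.9   10.1 2220. ]
```

View pics/w2.png

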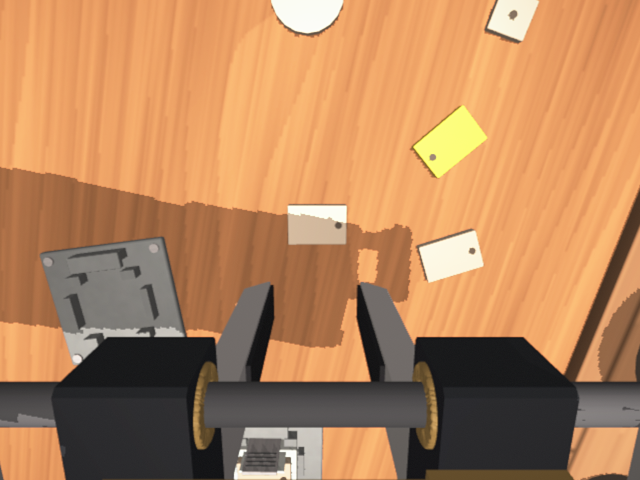

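The tile was not picked up: it still lies unmoved at (317,224), and the fingers closed to the commanded 37 mm. I'll retry, shutting fully and checking the grip before lifting.

Emit:
move_arm:
  targets:
    - [1, 0, 0, 0, 0, 0, 0]
    - [1, 0, 0, 0, 0, 0, 0]
    - [1, 0, 0, 0, 0, 0, 0]
    - [1, 0, 0, 0.5, 0, 0, 0]
    - [1, 0, 0, 1.1, 0, 0, 0]
    - [1, 0, 0, 1.8, 0, 0, 0]
    - [1, 0, 0, 2.5, 0, 0, 0]
    - [1, 0, 0, 2.9, 0, 0, 0]
    - [1, 0, 0, 3.02, 0, 0, 0]
    - [1, 0, 0, 3.02, 0, 0, 0]

```text
time_s: 5.75
ee_pos: [0.5226, 0.0595, 0.0148]
eef_rot: [-3.139, -0.0, 1.784]
force: [0.4, 0.4, 0.7]
grip_width: 0.0945
grip_force: 0.0
```

Emit:
move_arm:
  targets:
    - [-1, 0, 0, 0, 0, 0, 0]
    - [-1, 0, 0, 0, 0, 0, 0]
    - [-1, 0, 0, 0, 0, 0, 0]
    - [-1, 0, 0, 0, 0, 0, 0]
    - [-1, 0, 0, 0, 0, 0, 0]
    - [-1, 0, 0, 0, 0, 0, 0]
  grip_force: 25

```text
time_s: 6.35
ee_pos: [0.5233, 0.0595, 0.0159]
eef_rot: [3.141, 0.0, 1.784]
force: [-0.6, -0.2, -0.4]
grip_width: 0.0495
grip_force: 0.0
```

Emit:
move_arm:
  targets:
    - [-1, 0, 0, 0, 0, 0, 0]

```text
time_s: 6.45
ee_pos: [0.5233, 0.0595, 0.0158]
eef_rot: [3.142, 0.0, 1.784]
force: [0.0, 0.2, -0.9]
grip_width: 0.0413
grip_force: 0.0
```

```bash
python3 - <<'E'
from h import *
o=ctrl.get_obs();print(o["grip_width"],o["grip_force"],o["force"])
K,T,im,d=shot("wrist","w3.png"); W=world(K,T,d)
for r in range(200,340,10): print(r,[tuple((W[r,c]*1000).round()) for c in (230,270,290,315,345,360)])
E
```

```text
0.041334358444753264 0.0 [ 0.03469401  0.21838838 -0.92136468]
200 [(np.float64(473.0), np.float64(91.0), np.float64(-1.0)), (np.float64(492.0), np.float64(95.0), np.float64(-0.0)), (np.float64(502.0), np.float64(97.0), np.float64(-0.0)), (np.float64(514.0), np.float64(100.0), np.float64(-0.0)), (np.float64(529.0), np.float64(103.0), np.float64(1.0)), (np.float64(536.0), np.float64(104.0), np.float64(-0.0))]
210 [(np.float64(473.0), np.float64(86.0), np.float64(-0.0)), (np.float64(493.0), np.float64(90.0), np.float64(-1.0)), (np.float64(503.0), np.float64(92.0), np.float64(-1.0)), (np.float64(515.0), np.float64(95.0), np.float64(1.0)), (np.float64(530.0), np.float64(98.0), np.float64(-1.0)), (np.float64(537.0), np.float64(100.0), np.float64(1.0))]
220 [(np.float64(474.0), np.float64(81.0), np.float64(-0.0)), (np.float64(494.0), np.float64(85.0), np.float64(1.0)), (np.float64(504.0), np.float64(87.0), np.float64(0.0)), (np.float64(516.0), np.float64(90.0), np.float64(-1.0)), (np.float64(531.0), np.float64(93.0), np.float64(1.0)), (np.float64(538.0), np.float64(95.0), np.float64(1.0))]
[... 3089 characters left out ...]
at64(30.0))]
320 [(np.float64(492.0), np.float64(61.0), np.float64(71.0)), (np.float64(504.0), np.float64(31.0), np.float64(-0.0)), (np.float64(515.0), np.float64(34.0), np.float64(-0.0)), (np.float64(528.0), np.float64(37.0), np.float64(-0.0)), (np.float64(543.0), np.float64(40.0), np.float64(1.0)), (np.float64(551.0), np.float64(42.0), np.float64(1.0))]
330 [(np.float64(493.0), np.float64(61.0), np.float64(78.0)), (np.float64(505.0), np.float64(25.0), np.float64(-1.0)), (np.float64(516.0), np.float64(29.0), np.float64(1.0)), (np.float64(529.0), np.float64(31.0), np.float64(0.0)), (np.float64(545.0), np.float64(34.0), np.float64(0.0)), (np.float64(553.0), np.float64(36.0), np.float64(0.0))]
```

View pics/w3.png

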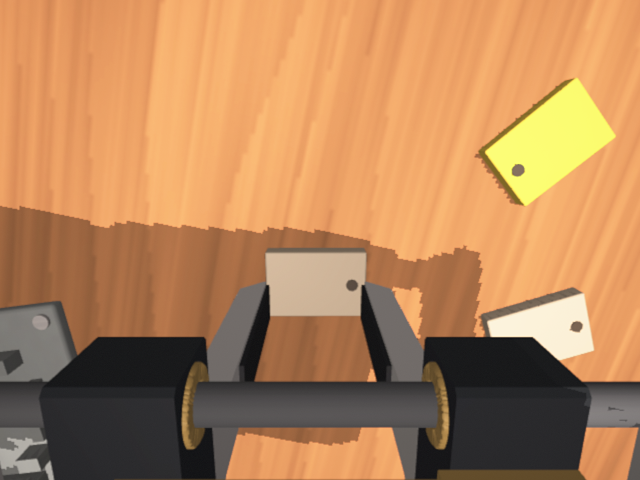

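The fingers stand right at the tile's ends (tile 266–366, tips near 268 and 365). I'll give them one more period to see whether they stop.

Emit:
move_arm:
  targets:
    - [-1, 0, 0, 0, 0, 0, 0]
    - [-1, 0, 0, 0, 0, 0, 0]

```text
time_s: 6.7
ee_pos: [0.5232, 0.0595, 0.0157]
eef_rot: [-3.142, -0.0, 1.784]
force: [0.0, -0.2, 0.1]
grip_width: 0.0215
grip_force: 0.0
```

```bash
python3 - <<'E'
from h import *
o=ctrl.get_obs();print(o["grip_width"],o["grip_force"],o["force"],o["ee_pos"])
tiles("w4.png",near=((.524,.061),))
E
```

```text
0.021477121532337648 0.0 [ 0.00714482 -0.23145124  0.14791929] [0.52321445 0.05952631 0.0157243 ]
tile [ 523.    59.7   49.2   33.6   12.3   10.1 4550. ]
```

View pics/w4.png

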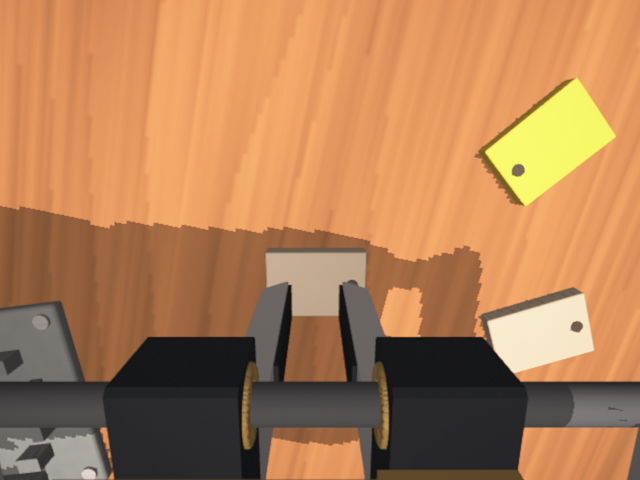

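The fingers pass over the tile (tips at (291,285) and (340,285), above its top face). So the tips sit higher than the tool data says. I'll measure their real height from depth.

```bash
python3 - <<'E'
from h import *
K,T,im,d=shot("wrist"); W=world(K,T,d); t=tool()
L=(W-t[:3,3])@t[:3,:3]*1000
for r in (282,285,287,289,291,294,298,304,315,335):
    print(r,[tuple(L[r,c].round().astype(int)) for c in (266,272,278,284,288,291,342,346,352,360)])
m=(np.abs(L[...,1])<30)&(np.abs(L[...,0])<15)&(W[...,2]>.016)
print(m.sum(), np.percentile(L[m][:,2],[50,90,99,99.9]))
E
```

```text
282 [(np.int64(1), np.int64(-25), np.int64(7)), (np.int64(2), np.int64(-22), np.int64(6)), (np.int64(1), np.int64(-19), np.int64(6)), (np.int64(2), np.int64(-16), np.int64(6)), (np.int64(9), np.int64(-13), np.int64(-14)), (np.int64(-9223372036854775808), np.int64(-9223372036854775808), np.int64(-9223372036854775808)), (np.int64(1), np.int64(13), np.int64(6)), (np.int64(2), np.int64(15), np.int64(6)), (np.int64(2), np.int64(18), np.int64(6)), (np.int64(1), np.int64(22), np.int64(6))]
285 [(np.int64(0), np.int64(-25), np.int64(6)), (np.int64(0), np.int64(-22), np.int64(6)), (np.int64(0), np.int64(-19), np.int64(5)), (np.int64(8), np.int64(-14), np.int64(-18)), (np.int64(8), np.int64(-12), np.int64(-17)), (np.int64(8), np.int64(-11), np.int64(-17)), (np.int64(9), np.int64(11), np.int64(-19)), (np.int64(9), np.int64(13), np.int64(-19)), (np.int64(0), np.int64(18), np.int64(5)), (np.int64(0), np.int64(22), np.int64(5))]
287 [(np.int64(-1), np.int64(-25), np.int64(5)), (np.int64(8), np.int64(-19), np.int64(-19)), (np.int64(8), np.int64(-17), np.int64(-20)), (np.int64(8), np.int64(-14), np.
[... 2903 characters left out ...]
 (np.int64(8), np.int64(11), np.int64(-50)), (np.int64(9), np.int64(13), np.int64(-51)), (np.int64(8), np.int64(16), np.int64(-50))]
335 [(np.int64(9), np.int64(-17), np.int64(-67)), (np.int64(9), np.int64(-14), np.int64(-68)), (np.int64(8), np.int64(-13), np.int64(-66)), (np.int64(7), np.int64(-11), np.int64(-64)), (np.int64(7), np.int64(-10), np.int64(-63)), (np.int64(0), np.int64(-9), np.int64(-50)), (np.int64(7), np.int64(9), np.int64(-63)), (np.int64(9), np.int64(10), np.int64(-67)), (np.int64(8), np.int64(12), np.int64(-65)), (np.int64(9), np.int64(14), np.int64(-67))]
7621 [-65.59419343 -29.8724554  -16.56361673 -13.67102227]<stdin>:5: RuntimeWarning: invalid value encountered in cast
```

Depth puts the real tips about 14.5 mm *behind* the reported TCP, so tips are near z = 0.030 now. The stated data says 14 mm ahead. I'll use the measured offset, open and go down 26.5 mm.

Emit:
move_arm:
  targets:
    - [1, 0, 0, 0, 0, 0, 0]
    - [1, 0, 0, 0, 0, 0, 0]
    - [1, 0, 0, 0, 0, 0, 0]
    - [1, 0, 0, 0, 0, 0, 0]
    - [1, 0, 0, 0, 0, 0, 0]
    - [1, 0, 0, 0, 0, 0, 0]
    - [1, 0, 0, 0, 0, 0, 0]
    - [1, 0, 0, 0.2, 0, 0, 0]
    - [1, 0, 0, 0.35, 0, 0, 0]
    - [1, 0, 0, 0.45, 0, 0, 0]
    - [1, 0, 0, 0.53, 0, 0, 0]
    - [1, 0, 0, 0.53, 0, 0, 0]

```text
time_s: 8.0
ee_pos: [0.5229, 0.0595, -0.0115]
eef_rot: [-3.141, -0.0, 1.784]
force: [-0.3, 0.2, 0.2]
grip_width: 0.0939
grip_force: 0.0
```

Emit:
move_arm:
  targets:
    - [-1, 0, 0, 0, 0, 0, 0]
    - [-1, 0, 0, 0, 0, 0, 0]
    - [-1, 0, 0, 0, 0, 0, 0]
    - [-1, 0, 0, 0, 0, 0, 0]
    - [-1, 0, 0, 0, 0, 0, 0]
    - [-1, 0, 0, 0, 0, 0, 0]
    - [-1, 0, 0, 0, 0, 0, 0]
    - [-1, 0, 0, 0, 0, 0, 0]
  grip_force: 20

```text
time_s: 8.8
ee_pos: [0.5233, 0.0595, -0.0107]
eef_rot: [3.142, 0.0, 1.784]
force: [0.3, 0.8, 1.4]
grip_width: 0.0499
grip_force: 20.0
```

Gripped: 49.9 mm at 20 N. Now lift and go to a pose beyond the carrier to view it.

Emit:
move_arm:
  targets:
    - [-1, 0, 0, -0.4, 0, 0, 0]
    - [-1, 0, 0, -1.2, 0, 0, 0]
    - [-1, 0, 0, -2.1, 0, 0, 0]
    - [-1, 0, 0, -3.0, 0, 0, 0]
    - [-1, 0, 0, -3.0, 0, 0, 0]

```text
time_s: 9.3
ee_pos: [0.5257, 0.0597, 0.1451]
eef_rot: [3.132, 0.002, 1.784]
force: [0.4, 0.8, -0.5]
grip_width: 0.0496
grip_force: 20.0
```

```bash
python3 - <<'E'
from h import *
o=ctrl.get_obs();print(o["grip_width"],o["grip_force"],go(.535,-.225,.14,np.radians(101.7)))
E
```

```text
0.04958939040511162 19.99991923570633 (array([-5.604, -1.023,  0.101]), array([0.0093, 0.0015, 0.0088]), 'q6', np.float64(-0.6))
```

Emit:
move_arm:
  targets:
    - [-1, -0.4, -0.1, 0, 0, 0, 0]
    - [-1, -1.2, -0.2, 0, 0, 0, 0]
    - [-1, -2.1, -0.4, 0, 0, 0, 0]
    - [-1, -3.0, -0.6, 0, 0, 0, 0]
    - [-1, -3.9, -0.75, 0, 0, 0, 0]
    - [-1, -4.7, -0.85, 0, 0, 0, 0]
    - [-1, -5.3, -0.95, 0, 0, 0, 0]
    - [-1, -5.6, -0.98, 0, 0, 0, -0.009]
    - [-1, -5.6, -0.98, 0, 0, 0, -0.009]
    - [-1, -5.6, -0.98, 0, 0, 0, -0.009]
    - [-1, -5.6, -0.98, 0, 0, 0, -0.009]

```text
time_s: 10.4
ee_pos: [0.5345, -0.2234, 0.139]
eef_rot: [-3.141, -0.0, 1.794]
force: [-0.3, 0.5, -0.6]
grip_width: 0.0495
grip_force: 20.0
```

```bash
python3 - <<'E'
from h import *
np.set_printoptions(precision=4,suppress=True)
print(ctrl.get_obs()["ee_pos"],ctrl.get_obs()["eef_rot"],ctrl.get_obs()["grip_width"])
W,im=tiles("w5.png",near=((.525,-.18),),zlo=.03,zhi=.038)
t=tool(); L=(W-t[:3,3])@t[:3,:3]*1000
for n in ("tile_in","carrier","stand"):
    for r in ctrl.cut_out("wrist",n)[:2]: print(n,r["score"],np.round(r["point"]),np.nanmedian(W[r["region"]],0))
for n in ("carrier_floor","carrier","stand","catch_left_pad","catch_right_pad"):
    for r in ctrl.tip_of("wrist",n)[:2]: print(n,r["score"],np.round(r["point"],1))
# catch top: z ~62mm
near=np.hypot(W[...,0]-.525,W[...,1]+.18)<.06
for lo,hi in ((.004,.011),(.021,.027),(.044,.051),(.058,.065)):
    m=near&(W[...,2]>lo)&(W[...,2]<hi); P=W[m]
    print(lo,m.sum(),cv2.minAreaRect((P[:,:2]*1000).astype(np.float32)) if m.sum()>5 else "")
# held tile: in tool frame
m=(abs(L[...,1])<40)&(L[...,2]<20)&(L[...,2]>-5); print("held",m.sum())
E
```

```text
[ 0.5345 -0.2234  0.139 ] [-3.1413 -0.0004  1.7936] 0.04952407321277076
tile [ 523.8 -177.5   51.7   49.7  -78.6   34.1 3497. ]
tile_in 0.96 [314. 180.] [ 0.5245 -0.1814  0.0341]
carrier 0.85 [314. 206.] [ 0.5259 -0.1973  0.0251]
stand 0.75 [313. 144.] [ 0.5195 -0.1699  0.0085]
stand 0.72 [120.   7.] [ 0.3697 -0.1005  0.0084]
stand 0.18 [312.8 229.5]
catch_left_pad 0.87 [311.3 130.6]
catch_right_pad 0.74 [312.1 230.5]
catch_right_pad 0.59 [558.8 175.1]
0.004 7957 ((524.469970703125, -182.7081298828125), (110.05789184570312, 110.20065307617188), 11.63278579711914)
0.021 3820 ((524.6632690429688, -182.5120391845703), (73.21456909179688, 101.05045318603516), 11.248172760009766)
0.044 519 ((524.5399169921875, -182.73362731933594), (39.866207122802734, 62.31629180908203), 11.556949615478516)
0.058 499 ((524.29248046875, -182.59933471679688), (29.73094367980957, 68.4415512084961), 11.80003547668457)
held 0
```

View pics/w5.png

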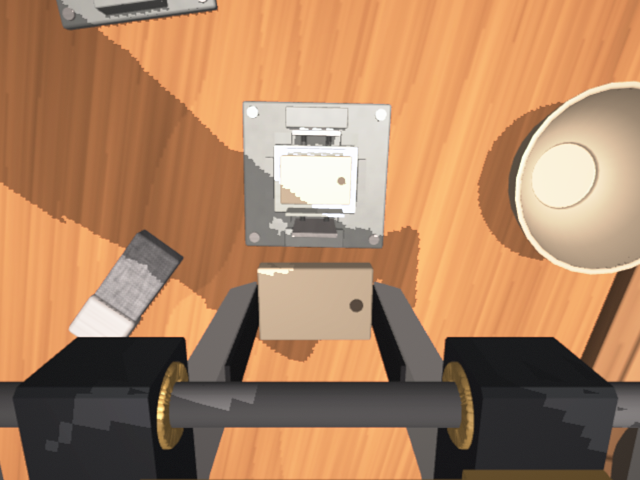

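The view shows the carrier at (314,180) between catches at rows 133 and 215, with the held tile at (315,300). The stand, cheek and catch outlines all agree on centre (524.5,−182.6) mm and angle 11.6°.

```bash
cat >> h.py <<'E'
def held(W,im):
    t=tool(); L=(W-t[:3,3])@t[:3,:3]; g=im.astype(float)
    pale=(g.min(2)>90)&(g[...,2]>.6*g[...,0])
    m=pale&(abs(L[...,1])<.03)&(abs(L[...,0])<.025)&(L[...,2]>-.024)&(L[...,2]<-.018)
    P=L[m]*1000; return np.percentile(P,[1,50,99],axis=0).round(1),cv2.minAreaRect(P[:,:2].astype(np.float32))
E
python3 - <<'E'
from h import *
W,im=tiles(near=()); print(held(W,im))
print(go(.5245,-.1826,.0238,np.radians(101.6)))
E
```

```text
(array([[-15.9, -25.1, -22.2],
       [  1.7,  -0.9, -20.7],
       [ 17.1,  24. , -19.1]]), ((0.4030265808105469, 0.04123497009277344), (59.860050201416016, 34.28178787231445), 89.9659652709961))
(array([ 0.861, -0.012,  2.31 ]), array([0.0001, 0.0001, 0.0196]), 'q6', np.float64(-0.54))
```

Emit:
move_arm:
  targets:
    - [-1, 0.4, 0, 0, 0, 0, 0.01]
    - [-1, 0.85, 0, 0, 0, 0, 0.02]
    - [-1, 0.85, 0, 0, 0, 0, 0.02]
    - [-1, 0.85, 0, 0.4, 0, 0, 0.02]
    - [-1, 0.85, 0, 0.9, 0, 0, 0.02]
    - [-1, 0.85, 0, 1.3, 0, 0, 0.02]
    - [-1, 0.85, 0, 1.6, 0, 0, 0.02]
    - [-1, 0.85, 0, 1.85, 0, 0, 0.02]
    - [-1, 0.85, 0, 2.05, 0, 0, 0.02]
    - [-1, 0.85, 0, 2.2, 0, 0, 0.02]
    - [-1, 0.85, 0, 2.2, 0, 0, 0.02]

```text
time_s: 12.0
ee_pos: [0.5249, -0.183, 0.0285]
eef_rot: [-3.141, -0.001, 1.773]
force: [-0.3, -0.4, 0.8]
grip_width: 0.0497
grip_force: 20.0
```

```bash
python3 - <<'E'
from h import *
o=ctrl.get_obs();print(o["force"],o["grip_width"],o["ee_pos"],o["eef_rot"]); print(go(.5244,-.1832,.0236,np.radians(101.6)))
W,im=tiles(near=())
near=np.hypot(W[...,0]-.525,W[...,1]+.18)<.06
for lo,hi in ((.044,.051),(.058,.065)):
    m=near&(W[...,2]>lo)&(W[...,2]<hi); P=W[m]; print(lo,m.sum(),cv2.minAreaRect((P[:,:2]*1000).astype(np.float32)) if m.sum()>5 else "")
print(held(W,im))
E
```

```text
[-0.32078679 -0.39361628  0.82344321] 0.049664956692825835 [ 0.52491619 -0.18302307  0.02850929] [-3.14071102e+00 -5.91950241e-04  1.77281189e+00]
(array([-0.001, -0.011,  0.098]), array([-0.0009, -0.0006, -0.0004]), 'q6', np.float64(-0.54))
0.044 10868 ((524.2763671875, -181.3056640625), (64.17608642578125, 69.59011840820312), 50.264244079589844)
0.058 1533 ((524.2398681640625, -181.27120971679688), (64.41925048828125, 69.01577758789062), 50.71052551269531)
(array([[-21.1, -25.4, -21.6],
       [  1.9,  -1.2, -20. ],
       [ 23.1,  23.8, -18.2]]), ((0.8362140655517578, -0.04552650451660156), (45.535621643066406, 59.9448127746582), 0.3653689920902252))
```

Aligned and free of contact. Setting it down in small steps.

Emit:
move_arm:
  targets:
    - [-1, 0, -0.01, 0.04, 0, 0, 0]
    - [-1, 0, -0.01, 0.07, 0, 0, 0]
    - [-1, 0, -0.01, 0.09, 0, 0, 0]
    - [-1, 0, -0.01, 0.1, 0, 0, 0]
    - [-1, 0, -0.01, 0.1, 0, 0, 0]

```text
time_s: 12.55
ee_pos: [0.5247, -0.1831, 0.0243]
eef_rot: [3.142, 0.0, 1.773]
force: [-0.1, -0.0, -0.4]
grip_width: 0.0495
grip_force: 20.0
```

Emit:
move_arm:
  targets:
    - [-1, 0, 0, 0.01, 0, 0, 0]
    - [-1, 0, 0, 0.02, 0, 0, 0]
    - [-1, 0, 0, 0.02, 0, 0, 0]

```text
time_s: 12.85
ee_pos: [0.5247, -0.1832, 0.0233]
eef_rot: [3.141, 0.0, 1.773]
force: [-0.7, 0.5, 0.7]
grip_width: 0.0493
grip_force: 20.0
```

Emit:
move_arm:
  targets:
    - [0.4, 0, 0, 0, 0, 0, 0]
    - [0.4, 0, 0, 0, 0, 0, 0]
    - [0.4, 0, 0, 0, 0, 0, 0]
    - [0.4, 0, 0, -0.2, 0, 0, 0]
    - [0.4, 0, 0, -0.6, 0, 0, 0]
    - [0.4, 0, 0, -1.2, 0, 0, 0]
    - [0.4, 0, 0, -2.0, 0, 0, 0]
    - [0.4, 0, 0, -2.3, 0, 0, 0]
    - [0.4, 0, 0, -2.3, 0, 0, 0]

```text
time_s: 13.75
ee_pos: [0.5257, -0.1836, 0.1413]
eef_rot: [3.138, 0.003, 1.773]
force: [0.1, 0.6, -0.1]
grip_width: 0.0658
grip_force: 0.0
```

```bash
python3 - <<'E'
from h import *
o=ctrl.get_obs();print(o["grip_width"],o["ee_pos"])
tiles(near=((.525,-.18),),zlo=.041,zhi=.047)
print(go(.6423,.0569,.139,np.radians(120.5)))
E
```

```text
0.06580810370657456 [ 0.52570575 -0.183576    0.14128484]
tile [ 522.7 -177.    56.6   49.7  -79.3   44.1 3337. ]
(array([4.235e+00, 3.263e+00, 4.000e-03]), array([ 0.0014,  0.0014, -0.3303]), 'q6', np.float64(-0.44))
```

Emit:
move_arm:
  targets:
    - [1, 0.45, 0.35, 0, 0, 0, -0.03]
    - [1, 1.0, 0.8, 0, 0, 0, -0.07]
    - [1, 1.7, 1.3, 0, 0, 0, -0.13]
    - [1, 2.4, 1.85, 0, 0, 0, -0.19]
    - [1, 3.1, 2.4, 0, 0, 0, -0.25]
    - [1, 3.7, 2.85, 0, 0, 0, -0.3]
    - [1, 4.24, 3.26, 0, 0, 0, -0.33]
    - [1, 4.24, 3.26, 0, 0, 0, -0.33]
    - [1, 4.24, 3.26, 0, 0, 0, -0.33]

```text
time_s: 14.7
ee_pos: [0.6412, 0.0576, 0.1364]
eef_rot: [-3.139, -0.001, 2.104]
force: [0.6, -0.5, -0.5]
grip_width: 0.0945
grip_force: 0.0
```

```bash
python3 - <<'E'
from h import *
o=ctrl.get_obs();print(o["grip_width"],o["ee_pos"],o["eef_rot"])
tiles(near=((.643,.057),))
print(go(.6423,.0569,-.0107,np.radians(120.4)))
E
```

```text
0.09447296517560837 [0.64122549 0.05758639 0.13644311] [-3.13922240e+00 -1.13147410e-03  2.10360873e+00]
tile [ 642.5   57.1   49.5   33.6   30.7   10.1 2645. ]
(array([-0.012,  0.025,  2.952]), array([-0.0019, -0.0009,  0.0011]), 'q6', np.float64(-0.44))
```

Emit:
move_arm:
  targets:
    - [1, 0, 0.02, 0.5, 0, 0, 0]
    - [1, 0, 0.02, 1.2, 0, 0, 0]
    - [1, 0, 0.02, 1.9, 0, 0, 0]
    - [1, 0, 0.02, 2.4, 0, 0, 0]
    - [1, 0, 0.02, 2.75, 0, 0, 0]
    - [1, 0, 0.02, 2.9, 0, 0, 0]
    - [1, 0, 0.02, 2.95, 0, 0, 0]
    - [1, 0, 0.02, 2.95, 0, 0, 0]
    - [1, 0, 0.02, 2.95, 0, 0, 0]

```text
time_s: 15.65
ee_pos: [0.6434, 0.0577, -0.008]
eef_rot: [3.14, 0.001, 2.103]
force: [0.5, -0.0, -0.2]
grip_width: 0.0938
grip_force: 0.0
```

Emit:
move_arm:
  targets:
    - [-1, 0, 0, 0, 0, 0, 0]
    - [-1, 0, 0, 0, 0, 0, 0]
    - [-1, 0, 0, 0, 0, 0, 0]
    - [-1, 0, 0, 0, 0, 0, 0]
    - [-1, 0, 0, 0, 0, 0, 0]
    - [-1, 0, 0, 0, 0, 0, 0]
    - [-1, 0, 0, 0, 0, 0, 0]
    - [-1, 0, 0, 0, 0, 0, 0]
  grip_force: 20

```text
time_s: 16.45
ee_pos: [0.6427, 0.0578, -0.0092]
eef_rot: [3.142, 0.0, 2.103]
force: [0.7, 0.3, 0.3]
grip_width: 0.0498
grip_force: 20.0
```

Emit:
move_arm:
  targets:
    - [-1, 0, 0, -0.4, 0, 0, 0]
    - [-1, 0, 0, -1.2, 0, 0, 0]
    - [-1, 0, 0, -2.1, 0, 0, 0]
    - [-1, 0, 0, -2.8, 0, 0, 0]
    - [-1, 0, 0, -3.0, 0, 0, 0]
    - [-1, 0, 0, -3.0, 0, 0, 0]
    - [-1, 0, 0, -3.0, 0, 0, 0]

```text
time_s: 17.15
ee_pos: [0.642, 0.0577, 0.1389]
eef_rot: [-3.139, -0.001, 2.103]
force: [-0.5, -0.2, -2.0]
grip_width: 0.0497
grip_force: 20.0
```

```bash
python3 - <<'E'
from h import *
o=ctrl.get_obs();print(o["grip_width"],o["ee_pos"],o["eef_rot"])
print(go(.535,-.225,.14,np.radians(101.6)))
E
```

```text
0.0496717031023576 [0.64203887 0.05771708 0.13887702] [-3.13946036e+00 -1.13921708e-03  2.10277205e+00]
(array([-3.787, -4.713, -0.017]), array([-0.0023, -0.0008,  0.3295]), 'q6', np.float64(-0.6))
```

Emit:
move_arm:
  targets:
    - [-1, -0.3, -0.35, 0, 0, 0, 0.03]
    - [-1, -0.8, -0.95, 0, 0, 0, 0.07]
    - [-1, -1.4, -1.7, 0, 0, 0, 0.12]
    - [-1, -1.95, -2.4, 0, 0, 0, 0.17]
    - [-1, -2.5, -3.1, 0, 0, 0, 0.22]
    - [-1, -3.05, -3.8, 0, 0, 0, 0.27]
    - [-1, -3.5, -4.35, 0, 0, 0, 0.31]
    - [-1, -3.75, -4.65, 0, 0, 0, 0.329]
    - [-1, -3.79, -4.71, 0, 0, 0, 0.329]
    - [-1, -3.79, -4.71, 0, 0, 0, 0.329]
    - [-1, -3.79, -4.71, 0, 0, 0, 0.329]

```text
time_s: 18.25
ee_pos: [0.536, -0.224, 0.1399]
eef_rot: [-3.141, -0.001, 1.775]
force: [-0.7, -0.4, -0.3]
grip_width: 0.0497
grip_force: 20.0
```

```bash
python3 - <<'E'
from h import *
o=ctrl.get_obs();print(o["grip_width"],o["ee_pos"],o["eef_rot"])
W,im=tiles(near=())
t=tool(); L=(W-t[:3,3])@t[:3,:3]*1000
g=im.astype(float); pale=(g.min(2)>90)&(g[...,2]>.6*g[...,0])
m=pale&(abs(L[...,0])<22)&(abs(L[...,1])<30)&(L[...,2]>-25)&(L[...,2]<-15); print("held",np.percentile(L[m],[1,50,99],axis=0).round(1))
c=np.array([.5245,-.1826]);a=np.radians(11.6);A=np.array([[np.cos(a),np.sin(a)],[-np.sin(a),np.cos(a)]])
C=(W[...,:2]-c)@A.T*1000; z=W[...,2]
m=(abs(C[...,1])<19)&(abs(C[...,0])<40)&(z>.0405)&(z<.0475)
print("tile1 in carrier",np.percentile(C[m],[1,50,99],axis=0).round(1),m.sum(),np.median(z[m]))
m=(np.hypot(C[...,0],C[...,1])<45)&(z>.058)&(z<.065); print(cv2.minAreaRect((W[m][:,:2]*1000).astype(np.float32)))
print(go(.5245,-.1826,.0348,np.radians(101.6)))
E
```

```text
0.0497442092215784 [ 0.53597598 -0.22402459  0.13988966] [-3.14062595e+00 -9.36215417e-04  1.77497383e+00]
held [[-17.3 -25.4 -20.9]
 [  0.5  -1.1 -19.1]
 [ 15.9  25.5 -17.3]]
tile1 in carrier [[-25.1 -17.1]
 [ -0.4   0.1]
 [ 23.8  16.1]] 3635 0.044136419525458215
((524.5845947265625, -182.54348754882812), (29.84728240966797, 67.7503890991211), 11.525334358215332)
(array([ 0.855, -0.058,  2.108]), array([-0.0007, -0.0006,  0.002 ]), 'q6', np.float64(-0.54))
```

Tile 1 lies centred within 0.6 mm. Now I place the second one.

Emit:
move_arm:
  targets:
    - [-1, 0.4, -0.03, 0, 0, 0, 0]
    - [-1, 0.87, -0.05, 0, 0, 0, 0]
    - [-1, 0.87, -0.05, 0, 0, 0, 0]
    - [-1, 0.87, -0.05, 0.4, 0, 0, 0]
    - [-1, 0.87, -0.05, 0.9, 0, 0, 0]
    - [-1, 0.87, -0.05, 1.3, 0, 0, 0]
    - [-1, 0.87, -0.05, 1.6, 0, 0, 0]
    - [-1, 0.87, -0.05, 1.85, 0, 0, 0]
    - [-1, 0.87, -0.05, 1.98, 0, 0, 0]
    - [-1, 0.87, -0.05, 2.0, 0, 0, 0]
    - [-1, 0.87, -0.05, 2.0, 0, 0, 0]

```text
time_s: 19.4
ee_pos: [0.525, -0.183, 0.0412]
eef_rot: [3.141, 0.0, 1.774]
force: [0.4, -0.8, -0.5]
grip_width: 0.0494
grip_force: 20.0
```

Emit:
move_arm:
  targets:
    - [-1, 0, 0, 0.03, 0, 0, 0]
    - [-1, 0, 0, 0.06, 0, 0, 0]
    - [-1, 0, 0, 0.08, 0, 0, 0]
    - [-1, 0, 0, 0.08, 0, 0, 0]
    - [-1, 0, 0, 0.08, 0, 0, 0]

```text
time_s: 19.9
ee_pos: [0.5247, -0.1829, 0.0368]
eef_rot: [3.142, 0.0, 1.774]
force: [0.1, -0.1, -0.5]
grip_width: 0.0495
grip_force: 20.0
```

Need about 2 mm more.

Emit:
move_arm:
  targets:
    - [-1, 0, 0, 0.02, 0, 0, 0]
    - [-1, 0, 0, 0.03, 0, 0, 0]
    - [-1, 0, 0, 0.04, 0, 0, 0]
    - [-1, 0, 0, 0.04, 0, 0, 0]

```text
time_s: 20.3
ee_pos: [0.5247, -0.1829, 0.0348]
eef_rot: [3.142, 0.0, 1.774]
force: [-0.1, 0.1, -0.4]
grip_width: 0.0496
grip_force: 20.0
```

Emit:
move_arm:
  targets:
    - [0.4, 0, 0, 0, 0, 0, 0]
    - [0.4, 0, 0, 0, 0, 0, 0]
    - [0.4, 0, 0, 0, 0, 0, 0]
    - [0.4, 0, 0, 0, 0, 0, 0]
    - [0.4, 0, 0, -0.2, 0, 0, 0]
    - [0.4, 0, 0, -0.6, 0, 0, 0]
    - [0.4, 0, 0, -1.2, 0, 0, 0]
    - [0.4, 0, 0, -1.9, 0, 0, 0]
    - [0.4, 0, 0, -2.1, 0, 0, 0]
    - [0.4, 0, 0, -2.1, 0, 0, 0]

```text
time_s: 21.3
ee_pos: [0.5253, -0.1832, 0.1416]
eef_rot: [3.139, 0.002, 1.774]
force: [-0.3, 0.9, -0.3]
grip_width: 0.0659
grip_force: 0.0
```

Emit:
move_arm:
  targets:
    - [1, 0, 0, 0, 0, 0, 0.14]
    - [1, 0, 0, 0, 0, 0, 0.28]
    - [1, 0, 0, 0, 0, 0, 0.42]
    - [1, 0, 0, 0, 0, 0, 0.56]
    - [1, 0, 0, 0, 0, 0, 0.7]
    - [1, 0, 0, 0, 0, 0, 0.84]
    - [1, 0, 0, 0, 0, 0, 0.98]
    - [1, 0, 0, 0, 0, 0, 1.12]
    - [1, 0, 0, 0, 0, 0, 1.26]
    - [1, 0, 0, 0, 0, 0, 1.4]
    - [1, 0, 0, 0, 0, 0, 1.5]
    - [1, 0, 0, 0, 0, 0, 1.572]

```text
time_s: 22.5
ee_pos: [0.524, -0.1826, 0.1382]
eef_rot: [-3.14, 0.002, 0.198]
force: [0.9, -0.5, -0.2]
grip_width: 0.0937
grip_force: 0.0
```

Emit:
move_arm:
  targets:
    - [1, 0, 0, 0, 0, 0, 0]
    - [1, 0, 0, 0, 0, 0, 0]
    - [1, 0, 0, 0, 0, 0, 0]

```text
time_s: 22.8
ee_pos: [0.5245, -0.1829, 0.1393]
eef_rot: [-3.141, 0.001, 0.204]
force: [-0.7, 0.2, -0.3]
grip_width: 0.0939
grip_force: 0.0
```

```bash
python3 - <<'E'
from h import *
o=ctrl.get_obs();print(o["grip_width"],o["ee_pos"],o["eef_rot"])
W,im=tiles("w6.png",near=())
c=np.array([.5245,-.1826]);a=np.radians(11.6);A=np.array([[np.cos(a),np.sin(a)],[-np.sin(a),np.cos(a)]])
C=(W[...,:2]-c)@A.T*1000; z=W[...,2]
m=(abs(C[...,1])<19)&(abs(C[...,0])<40)&(z>.0505)&(z<.0575)
print("tile2 in carrier",np.percentile(C[m],[1,50,99],axis=0).round(1),m.sum(),np.median(z[m]))
for lo,hi,r in ((.058,.065,45),(.004,.011,90)):
  m=(np.hypot(C[...,0],C[...,1])<r)&(z>lo)&(z<hi); print(m.sum(),cv2.minAreaRect((W[m][:,:2]*1000).astype(np.float32)), C[m].min(0),C[m].max(0))
E
```

```text
0.09386813509308943 [ 0.52445836 -0.18285348  0.13925353] [-3.14119735e+00  6.65976359e-04  2.03529222e-01]
tile2 in carrier [[-25.  -17.6]
 [  0.8  -1.2]
 [ 24.3  15.6]] 3523 0.054134331883777365
458 ((524.7521362304688, -182.09286499023438), (29.858963012695312, 68.13884735107422), 11.61757755279541) [-14.59037414 -33.62116046] [15.26852796 34.51832962]
8952 ((524.510498046875, -182.09188842773438), (109.47666931152344, 110.1685562133789), 11.612752914428711) [-54.62804452 -54.58547515] [54.8549069  55.58659059]
```

View pics/w6.png

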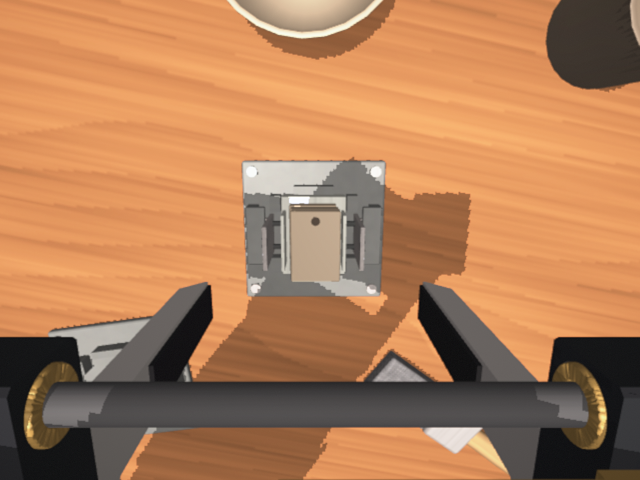

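The view shows the pile square at (315,243), top at 54.1 mm, with the catches at (265,245) and (362,245). The tool is now aligned across the catches.

```bash
python3 - <<'E'
from h import *
print(go(.5247,-.1822,.0165,np.radians(11.6)))
E
```

```text
(array([ 0.007, -0.011,  2.458]), array([-0.0003,  0.0004,  0.0007]), 'q6', np.float64(1.03))
```

Emit:
move_arm:
  targets:
    - [1, 0, -0.01, 0.4, 0, 0, 0]
    - [1, 0, -0.01, 1.0, 0, 0, 0]
    - [1, 0, -0.01, 1.5, 0, 0, 0]
    - [1, 0, -0.01, 1.9, 0, 0, 0]
    - [1, 0, -0.01, 2.2, 0, 0, 0]
    - [1, 0, -0.01, 2.4, 0, 0, 0]
    - [1, 0, -0.01, 2.46, 0, 0, 0]
    - [1, 0, -0.01, 2.46, 0, 0, 0]
    - [1, 0, -0.01, 2.46, 0, 0, 0]

```text
time_s: 23.75
ee_pos: [0.525, -0.1826, 0.0176]
eef_rot: [3.141, -0.001, 0.202]
force: [0.6, -0.2, 0.2]
grip_width: 0.094
grip_force: 0.0
```

Emit:
move_arm:
  targets:
    - [0.7, 0, 0, 0, 0, 0, 0]
    - [0.6, 0, 0, 0, 0, 0, 0]
    - [0.5, 0, 0, 0, 0, 0, 0]
    - [0.45, 0, 0, 0, 0, 0, 0]
    - [0.4, 0, 0, 0, 0, 0, 0]
    - [0.35, 0, 0, 0, 0, 0, 0]
    - [0.3, 0, 0, 0, 0, 0, 0]
    - [0.25, 0, 0, 0, 0, 0, 0]
    - [0.2, 0, 0, 0, 0, 0, 0]
    - [0.15, 0, 0, 0, 0, 0, 0]
    - [-1, 0, 0, 0, 0, 0, 0]
    - [-1, 0, 0, 0, 0, 0, 0]
  grip_force: 45

```text
time_s: 24.95
ee_pos: [0.5246, -0.1821, 0.0173]
eef_rot: [-3.141, -0.0, 0.202]
force: [-3.1, 4.6, 10.6]
grip_width: 0.0537
grip_force: 45.1
```

Emit:
move_arm:
  targets:
    - [-1, 0, 0, 0, 0, 0, 0]
    - [-1, 0, 0, 0, 0, 0, 0]
    - [-1, 0, 0, 0, 0, 0, 0]

```text
time_s: 25.25
ee_pos: [0.5247, -0.1821, 0.0174]
eef_rot: [-3.141, -0.0, 0.202]
force: [-4.3, 5.7, 11.3]
grip_width: 0.0539
grip_force: 45.1
```

Pinched at 45 N. I'll lift slowly, watching the force.

Emit:
move_arm:
  targets:
    - [-1, 0, 0, -0.01, 0, 0, 0]
    - [-1, 0, 0, -0.03, 0, 0, 0]
    - [-1, 0, 0, -0.05, 0, 0, 0]
    - [-1, 0, 0, -0.07, 0, 0, 0]
    - [-1, 0, 0, -0.07, 0, 0, 0]

```text
time_s: 25.75
ee_pos: [0.5244, -0.1825, 0.0201]
eef_rot: [-3.142, 0.0, 0.202]
force: [-0.3, 0.3, -3.3]
grip_width: 0.0538
grip_force: 45.0
```

Carries the full weight (−3.3 N) and is free of the stand. Lifting smoothly.

Emit:
move_arm:
  targets:
    - [-1, 0, 0, -0.06, 0, 0, 0]
    - [-1, 0, 0, -0.18, 0, 0, 0]
    - [-1, 0, 0, -0.34, 0, 0, 0]
    - [-1, 0, 0, -0.54, 0, 0, 0]
    - [-1, 0, 0, -0.76, 0, 0, 0]
    - [-1, 0, 0, -1.0, 0, 0, 0]
    - [-1, 0, 0, -1.24, 0, 0, 0]
    - [-1, 0, 0, -1.48, 0, 0, 0]
    - [-1, 0, 0, -1.72, 0, 0, 0]
    - [-1, 0, 0, -1.94, 0, 0, 0]
    - [-1, 0, 0, -2.12, 0, 0, 0]
    - [-1, 0, 0, -2.24, 0, 0, 0]

```text
time_s: 26.95
ee_pos: [0.5247, -0.1825, 0.1332]
eef_rot: [3.141, -0.0, 0.202]
force: [-0.0, 0.0, -3.8]
grip_width: 0.0535
grip_force: 45.0
```

Emit:
move_arm:
  targets:
    - [-1, 0, 0, -0.06, 0, 0, 0]
    - [-1, 0, 0, -0.08, 0, 0, 0]
    - [-1, 0, 0, -0.08, 0, 0, 0]
    - [-1, 0, 0, -0.08, 0, 0, 0]
    - [-1, 0, 0, -0.08, 0, 0, 0]
    - [-1, 0, 0, -0.08, 0, 0, 0]

```text
time_s: 27.55
ee_pos: [0.5245, -0.1824, 0.136]
eef_rot: [-3.141, 0.0, 0.202]
force: [-0.2, -0.1, -3.8]
grip_width: 0.0533
grip_force: 45.0
```

```bash
python3 - <<'E'
from h import *
np.set_printoptions(precision=3,suppress=True)
o=ctrl.get_obs();print(o["grip_width"],o["grip_force"],o["force"],o["ee_pos"],o["eef_rot"],abs(o["joint_vel"]).max())
W,im=tiles(near=())
t=tool(); L=(W-t[:3,3])@t[:3,:3]; g=im.astype(float)
m=(abs(L[...,0])<.035)&(abs(L[...,1])<.016)&(W[...,2]>.1)
P=W[m]; z=np.median(P[:,2]); k=abs(P[:,2]-z)<.004; P=P[k]; Q=L[m][k]*1000
s=np.linalg.lstsq(np.c_[P[:,:2]-P[:,:2].mean(0),np.ones(len(P))],P[:,2],rcond=None)[0]
print("top z",z,"slope",s[:2],np.percentile(Q,[1,99],axis=0),len(P))
E
```

```text
0.053309029676195885 44.95449364185333 [-0.232 -0.06  -3.782] [ 0.524 -0.182  0.136] [-3.141  0.     0.202] 0.0025017986937768194
top z 0.17312819586739778 slope [-0.004 -0.002] [[-24.687 -14.46  -37.881]
 [ 24.377  15.713 -34.59 ]] 8876
```

```bash
python3 -c "
from station import ctrl
print(ctrl.hand_in())"
```

```text
the job is handed in; nothing more can be done
None
```

Both tiles are piled square on tile_in; the carrier is unlocked, lifted 119 mm, level and held still with both catches pinched, and the job is handed in at about 28 s (`hand_in` gave no verdict).

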